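# Spoon in the mug, then hold up the fullest coffee tin

## Robot

A 6-joint arm with a two-finger parallel gripper is mounted at the origin on the work surface. World frame = base frame: x ahead of the robot, y to its left, z up, the work surface at z = 0. Lengths are in m, angles in rad, forces in N, time in s.
With the tool pointing down it reaches from about 0.3 to 0.825 m from the base axis. Payload 5.4 kg.
Tool frame: the origin (TCP) lies at the very end of the fingers, on their centre line; the grasp point (between the pads) lies 19 mm behind it; z points along the fingers, y is the line along which they close (so a half turn about z gives the same grasp; the last joint's range is limited). The gripper opens to 92 mm and grips with 3 to 60 N. Pads are 20 mm wide; open, the fingers measure 128 mm over their backs; the gripper's body (75 mm by 189 mm) begins 69 mm behind the grasp point.
Start: joints at [-1.467, 0.158, 1.597, -0, 1.386, -0.21], TCP at [0.177, -0.547, 0.215] pointing down, gripper open.
Joint ranges: [-2.91, 2.91], [-0.94, 2.29], [0.18, 2.7], [-1.29, 4.43], [0.17, 2.64], [-3, 3]. Speed limits (rad/s): [2.57, 2.57, 3.14, 3.14, 3.14, 3.14].

## Interface

Orientations are given as a rotation vector (axis times angle).
In Python, from workcell import bot gives the robot as it stands. Calls block until the motion is done:
- bot.goto(position, orientation): joint-space move of the TCP to a pose.
- bot.line_to(position, rot=None, max_speed=0.15): straight line of the TCP; rot=None keeps the orientation; max_speed is the mean speed in m/s.
- bot.set_joints(angles): joint-space move.
- bot.set_gripper(opening, newtons=None): opening from 0.0 (shut) to 1.0 (fully open); newtons is the grip in N (None keeps the last); returns when the fingers have stopped.
- bot.hold(seconds).
- bot.inverse_kinematics(position, orientation): joint angles nearest the present ones, or None.
- bot.read_camera(name): name is "scene" or "top"; returns a dict with "pixels" (384x512x3 uint8, blue, green, red), "fx", "fy", "cx", "cy" (pixels), "R" (3x3) and "t" (3): a world point X has camera coordinates R X + t. Camera axes: x right, y down, z forward; pixel columns grow to the right and rows downward; lengths in m; the calibration is good to about 2 mm. A picture is of the moment at which its call begins. There is no depth.
A pose or a line that the arm cannot do raises bot.MotionError and nothing moves.
- bot.job_done(): hands the job in; it is judged then, once.
Readings, each from a call of its own:
- bot.current_clock(): time.
- bot.current_joints(): joint angles.
- bot.current_joint_vel(): joint speeds.
- bot.current_effort(): joint torques, N m.
- bot.current_ee_pos(): TCP position.
- bot.current_tool_rot(): TCP orientation.
- bot.current_contact_force(): force on the tool from outside, world axes, zero at the start.
- bot.current_ft_torque(): the same for the moment, N m.
- bot.current_opening(): opening from 0.0 (shut) to 1.0 (fully open).
- bot.current_grip_force(): force on a finger pad.
Only numpy, scipy, OpenCV 4.12 (cv2) and the standard library are available. Lean on these libraries where they do the work, as an engineer would, in place of code of your own. Each camera call takes 0.05 s, during which the arm holds its last target. There are 200 camera calls.

## Task

Get me ready to make a coffee: pull the wooden spoon out of the steel cutlery drainer and stand it in the blue mug, bowl end down. Then compare the three identical closed coffee tins by lifting them, put the lighter ones back upright where they stood, and finish while holding up the heaviest, upright and in the gripper, with its bottom above the level of the other tins' lids. Keep the tins upright throughout, leave mug and drainer standing in their places, and do not disturb the kettle, the milk or the washing-up bottle.

Things in the scene. Friction and masses are not known exactly. Their poses are not given: they have to be found in the camera images.
- tin_a: one of three closed tins alike in look: smooth upright cylinder 66 mm wide, 132 mm tall, cream, green band, copper lid. Origin: centre of the underside, z up. 0.13 to 0.6 kg, not told by look, name or place; the heaviest is 0.15 kg or more above both others. They stand on the worktop about 150 mm apart in y. Rules call the tins heaviest, lighter_1 and lighter_2, at their mid-height (66 mm up).
- tin_b: one of three closed tins alike in look: smooth upright cylinder 66 mm wide, 132 mm tall, cream, green band, copper lid. Origin: centre of the underside, z up. 0.13 to 0.6 kg, not told by look, name or place; the heaviest is 0.15 kg or more above both others. They stand on the worktop about 150 mm apart in y. Rules call the tins heaviest, lighter_1 and lighter_2, at their mid-height (66 mm up).
- tin_c: one of three closed tins alike in look: smooth upright cylinder 66 mm wide, 132 mm tall, cream, green band, copper lid. Origin: centre of the underside, z up. 0.13 to 0.6 kg, not told by look, name or place; the heaviest is 0.15 kg or more above both others. They stand on the worktop about 150 mm apart in y. Rules call the tins heaviest, lighter_1 and lighter_2, at their mid-height (66 mm up).
- spoon: wooden spoon 193 mm long, 35 g: round handle 10 mm across, below it a flat oval bowl 24 mm wide (its y), 9 mm thick (its x), 35 mm long. Origin at the bowl's lower end, z along the handle to its top. It stands bowl down in the drainer, leaning about 24 degrees on the rim in any direction, top about 65 mm above the rim; pulled straight up in that lean it comes out freely.
- spoon_tip (a point): the lower end of the spoon's bowl (the spoon's origin)
- spoon_grip (a point): point on the axis of the spoon's handle 165 mm from the bowl's end (28 mm from its top), where to pinch it; z along the handle towards its top
- mug: blue ceramic mug, loose, 0.36 kg: 84 mm across at the rim, 100 mm tall, 4 mm wall, handle on its own +y side. Origin at the centre of the underside, z up.
- mug_in (a point): centre of the mug's inner floor, a few mm above its underside
- drainer: round perforated steel cutlery drainer holding the spoon, loose, 0.4 kg: 68 mm across, 120 mm tall, 3 mm wall, 4 mm floor, open top. Origin at the centre of the underside. Mug and drainer stand to the left of the tins, either one nearer to them.
- kettle: bystander: steel electric kettle on its black base, 156 mm across, 190 mm tall, with a black handle reaching 128 mm from its axis; to the right of the tins. Origin at the centre of the underside
- milk: bystander: white milk bottle, blue cap, 68 mm across, 180 mm tall; beyond the work. Origin at the centre of the underside
- soap: bystander: green washing-up bottle, 58 mm across, 200 mm tall; far left. Origin at the centre of the underside
Things that resemble listed ones, but are neither listed nor needed, are in the scene too. What is shaped like the tin_c but red is not meant. There is more than one size of the drainer; the one meant has the size given above.

How it is judged:
By the outcome, as a careful person would: the job done as asked, in the order asked, and still so for the second after the job is handed in, while the arm keeps its last pose, push and grip.
It also fails if it takes over 72 s, if anything falls off the work surface, if the arm or the gripper's body presses on something with over 40 N, if the wrist force passes 120 N, or if a joint passes its speed limit or range.

## Working session

There is one attempt and no reset: what is moved stays moved. The work goes in short steps, each a Python script; the robot and the scene stay as the last script left them, time stands still between calls to the robot, and variables do not carry over. Pictures are saved under pics/ and viewed, at most 10 in all, crops included, and the job is handed in when it is done.

```bash
mkdir -p pics; ls; python3 - <<'E'
from workcell import bot
import cv2,numpy as np
for n in("scene","top"):
    c=bot.read_camera(n); cv2.imwrite(f"pics/{n}0.png",c["pixels"]); 
    R=np.array(c["R"]);t=np.array(c["t"]);print(n,c["fx"],c["cx"],c["cy"],"cam",(-R.T@t).round(3),R.round(3).tolist())
print(bot.current_clock())
E
```

```text
pics
scene 411.2830978697348 251.4643663670915 190.13260246529862 cam [ 1.54  -0.205  1.004] [[0.203, 0.979, 0.014], [0.646, -0.123, -0.753], [-0.736, 0.162, -0.658]]
top 429.6369894699915 258.15484678204103 199.05672378031787 cam [ 0.387 -0.012  1.452] [[0.026, -1.0, 0.009], [-0.989, -0.027, -0.143], [0.143, -0.005, -0.99]]
0.1
```

View pics/scene0.png

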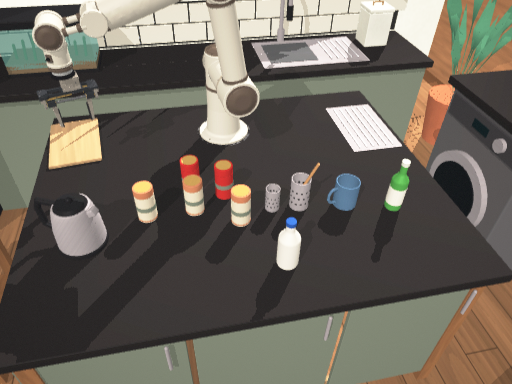

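View pics/top0.png

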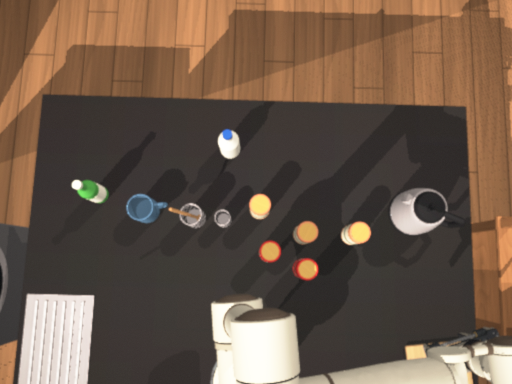

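Scene view: the cream tins are at about (145,200), (194,195) and (241,205), and the red look-alikes at (190,172) and (224,180). The small drainer is at (273,198) and the larger one, holding the spoon, at (300,192); the mug is at (346,192).
Top view: the cream lids are at (260,207), (306,232) and (357,233), the reds at (270,252) and (306,268). The spoon top is at about (170,209), in the large drainer at (193,215); the small drainer is at (222,218) and the mug at (143,208).
Next I measure these and make the confirming crop.

```bash
cat > h.py <<'E'
from workcell import bot
import cv2,numpy as np
from scipy.spatial.transform import Rotation as Ro
def ray(c,uv):
    R=np.array(c["R"]);t=np.array(c["t"])
    d=R.T@np.array([(uv[0]-c["cx"])/c["fx"],(uv[1]-c["cy"])/c["fy"],1.]);return -R.T@t,d/np.linalg.norm(d)
def onz(c,uv,z):
    o,d=ray(c,uv);return o+d*(z-o[2])/d[2]
def tri(c1,p1,c2,p2):
    o1,d1=ray(c1,p1);o2,d2=ray(c2,p2)
    s=np.linalg.lstsq(np.c_[d1,-d2],o2-o1,rcond=None)[0]
    a=o1+s[0]*d1;b=o2+s[1]*d2;return (a+b)/2,np.linalg.norm(a-b)
def proj(c,X):
    p=np.array(c["R"])@X+np.array(c["t"]);return np.array([c["fx"]*p[0]/p[2]+c["cx"],c["fy"]*p[1]/p[2]+c["cy"]])
def blobs(img,lo,hi,box,mn=15):
    m=cv2.inRange(cv2.cvtColor(img,cv2.COLOR_BGR2HSV),np.array(lo),np.array(hi))
    k=np.zeros_like(m);x0,y0,x1,y1=box;k[y0:y1,x0:x1]=m[y0:y1,x0:x1]
    cs,_=cv2.findContours(k,cv2.RETR_EXTERNAL,cv2.CHAIN_APPROX_NONE)
    return [c for c in cs if cv2.contourArea(c)>mn],k
E
python3 - <<'E'
from h import *
T=bot.read_camera("top");S=bot.read_camera("scene")
t=T["pixels"];s=S["pixels"]
print("lids")
for c in blobs(t,(8,90,120),(28,255,255),(235,185,380,285),80)[0]:
    (u,v),r=cv2.minEnclosingCircle(c);p=onz(T,(u,v),.132);print((round(u),round(v)),p.round(3),"diam",round(np.linalg.norm(onz(T,(u+2*r,v),.132)-p),3))
print("blue top")
for c in blobs(t,(95,60,40),(125,255,255),(110,120,250,240),30)[0]:
    print(cv2.boundingRect(c),cv2.contourArea(c))
for n,im,b in(("T",t,(155,195,200,225)),("S",s,(285,155,330,205))):
    cs,k=blobs(im,(5,80,70),(25,255,255),b,5)
    for c in cs: 
        P=c[:,0];print(n,cv2.boundingRect(c),cv2.fitLine(c,cv2.DIST_L2,0,.01,.01).ravel().round(3))
a=cv2.resize(t[180:240,115:245],None,fx=6,fy=6,interpolation=2)
b=cv2.resize(s[155:225,255:375],None,fx=5,fy=5,interpolation=2)
w=790;im=np.zeros((600,w,3),np.uint8);
a=cv2.resize(t[185:240,115:245],(650,275),interpolation=2);b=cv2.resize(s[155:220,255:375],(600,325),interpolation=2)
im[:275,:650]=a;im[275:,:600]=b;cv2.imwrite("pics/crop1.png",im)
E
```

```text
lids
(307, 269) [ 0.367 -0.172  0.132] diam 0.056
(270, 251) [ 0.419 -0.058  0.132] diam 0.056
(359, 232) [ 0.484 -0.331  0.132] diam 0.072
(307, 232) [ 0.481 -0.17   0.132] diam 0.069
(260, 205) [ 0.56  -0.026  0.132] diam 0.075
blue top
(126, 194, 42, 29) 769.5
(222, 128, 10, 12) 77.0
T (168, 207, 32, 13) [  0.961   0.276 183.485 212.864]
S (303, 162, 17, 22) [  0.573  -0.819 311.587 173.261]
```

View pics/crop1.png

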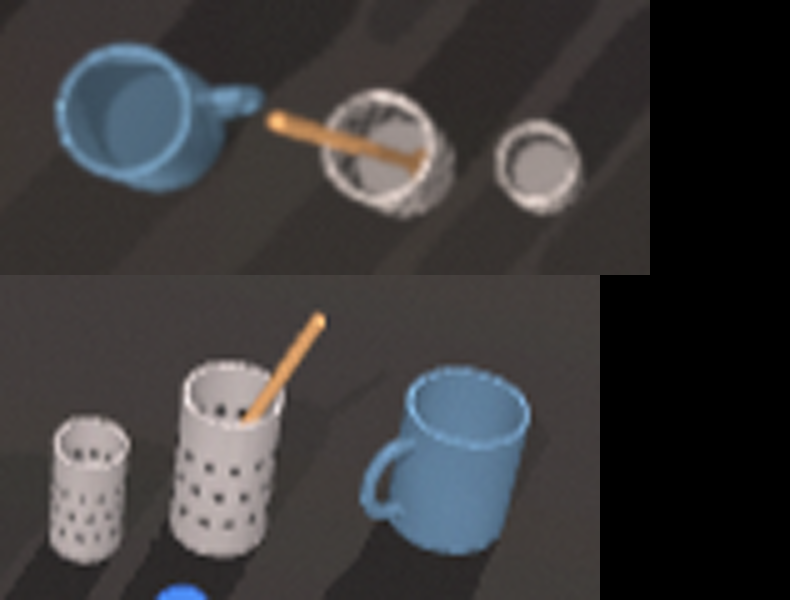

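The crop shows two drainers. The small one is at top px (222,218), about 50 mm wide. The large one is at top px (191,215) with a rim of about 22.6 px, or roughly 70 mm at z = 0.12. That matches the 68 mm given, and it holds the spoon, so the large one is meant. The handle end is at top px (169,209) and scene px (319,164). The mug rim is at top px (140,208), with its handle pointing toward the drainer.

```bash
python3 - <<'E'
from h import *
T=bot.read_camera("top");S=bot.read_camera("scene")
def plane(c,p,d):
    o,a=ray(c,p);_,b=ray(c,np.array(p)+20*np.array(d));n=np.cross(a,b);return n/np.linalg.norm(n)
d=np.cross(plane(T,(183.485,212.864),(.961,.276)),plane(S,(311.587,173.261),(.573,-.819)));d/=np.linalg.norm(d);d*=np.sign(d[2])
print("axis",d.round(3),"lean",np.degrees(np.arccos(d[2])))
top,e=tri(T,(169.3,208.9),S,(318.7,163.8));print("top",top.round(4),e)
print("tip",(top-.193*d).round(3),"grip",(top-.028*d).round(4))
print("drainer rim",onz(T,(190.8,214.6),.12).round(3)," mug rim",onz(T,(139.8,208),.1).round(3))
# drainer base/ mug checks scene
print("proj mug rim in scene",proj(S,onz(T,(139.8,208),.1)),"drainer",proj(S,onz(T,(190.8,214.6),.12)))
for q in((359,232),(307,232),(260,205)):
    h=cv2.cvtColor(T["pixels"],cv2.COLOR_BGR2HSV)
    print(q,[tuple(map(int,x)) for x in h[q[1],q[0]-18:q[0]+16:2]])
# scene-view lids
for c in blobs(S["pixels"],(8,120,120),(28,255,255),(125,170,260,230),30)[0]:
    b=cv2.boundingRect(c);print("S lid",b)
for u,v in((357,233),(306,233),(260,207)):
    print(proj(S,onz(T,(u,v),.132)).round(1),onz(T,(u,v),.132).round(3))
E
```

```text
axis [0.048 0.412 0.91 ] lean 24.51935570645927
top [0.5334 0.2431 0.1822] 0.004011588604716624
tip [0.524 0.164 0.007] grip [0.532  0.2315 0.1567]
drainer rim [0.525 0.19  0.12 ]  mug rim [0.544 0.355 0.1  ]
proj mug rim in scene [348.28392153 180.8507185 ] drainer [301.29013255 178.64109352]
(359, 232) [(14, 84, 146), (20, 61, 202), (20, 57, 211), (17, 75, 230), (12, 136, 246), (20, 125, 254), (24, 131, 253), (24, 130, 253), (24, 129, 253), (25, 129, 253), (24, 131, 253), (24, 131, 253), (24, 131, 252), (24, 130, 253), (17, 127, 253), (9, 114, 103), (15, 29, 52)]
(307, 232) [(18, 27, 47), (13, 37, 48), (17, 66, 101), (18, 68, 138), (10, 144, 190), (16, 148, 222), (19, 149, 219), (18, 150, 218), (18, 151, 218), (19, 149, 221), (19, 149, 219), (18, 149, 219), (18, 149, 218), (18, 148, 220), (10, 144, 204), (12, 66, 58), (10, 31, 49)]
(260, 205) [(175, 33, 47), (175, 31, 50), (7, 35, 65), (9, 91, 95), (16, 122, 254), (24, 127, 253), (25, 128, 253), (24, 128, 253), (24, 129, 253), (25, 128, 253), (25, 127, 254), (25, 126, 254), (25, 128, 253), (23, 125, 254), (11, 141, 238), (5, 31, 49), (5, 28, 54)]
S lid (231, 184, 20, 19)
S lid (132, 180, 22, 19)
S lid (182, 175, 20, 17)
[145.2 186. ] [ 0.481 -0.325  0.132]
[193.6 179.5] [ 0.476 -0.168  0.132]
[240.4 189.1] [ 0.553 -0.025  0.132]
```

```bash
cat >> h.py <<'E'
def rot(d,ydir):   # tool z = -d, tool y ~ ydir
    z=-np.array(d)/np.linalg.norm(d);y=np.array(ydir)-z*np.dot(ydir,z);y/=np.linalg.norm(y)
    return Ro.from_matrix(np.c_[np.cross(y,z),y,z]).as_rotvec()
E
python3 - <<'E'
from h import *
d=np.array([.048,.412,.91]);d/=np.linalg.norm(d)
grip=np.array([.532,.2315,.1567]);tcp=grip-.019*d
h=np.cross(d,[0,0,1]);h/=np.linalg.norm(h)
js=[(s,bot.inverse_kinematics(list(tcp+.1*d),list(rot(d,s*h)))) for s in(1,-1)]
print([(s,None if j is None else np.round(j,2)) for s,j in js])
s=min([x for x in js if x[1] is not None],key=lambda x:abs(x[1][5]))[0]
R=rot(d,s*h)
p=np.array(bot.current_ee_pos())
bot.set_gripper(.5,20)
bot.line_to([p[0],p[1],.33],max_speed=.3)
bot.goto(list(tcp+.1*d),list(R))
bot.line_to(list(tcp),max_speed=.12)
c=bot.read_camera("scene");cv2.imwrite("pics/g1.png",cv2.resize(c["pixels"][90:230,220:380],None,fx=2,fy=2))
bot.set_gripper(0,20)
print("open",bot.current_opening(),"grip",bot.current_grip_force(),bot.current_contact_force())
bot.line_to(list(tcp+.2*d),max_speed=.12)
print("open",bot.current_opening(),bot.current_contact_force(),bot.current_clock(),s)
for n in("scene","top"):
    cv2.imwrite(f"pics/{n}1.png",bot.read_camera(n)["pixels"])
a=cv2.imread("pics/scene1.png");b=cv2.imread("pics/top1.png")
cv2.imwrite("pics/lift.png",np.hstack([cv2.resize(a[20:230,230:400],None,fx=2,fy=2),cv2.resize(b[140:350,80:280],None,fx=2,fy=2)]))
E
```

```text
[(1, array([ 0.45,  0.44,  1.28, -0.36,  1.65,  0.58])), (-1, array([ 0.45,  0.44,  1.28, -0.36,  1.65, -2.57]))]
open 0.10444246607222861 grip 19.995855689048767 [-0.4160562  -0.43264506  0.46275002]
open 0.10229994292303382 [ 0.12973745  0.47439157 -0.67785913] 8.275 1
```

View pics/lift.png

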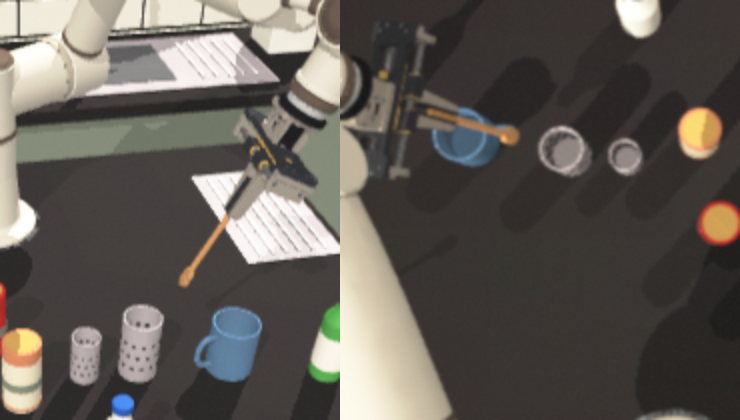

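Spoon held: the opening reads 9.4 mm and the bowl tip is at top px (167,208). Now into the mug, tilting the other way to stay clear of the soap.

```bash
python3 - <<'E'
from h import *
T=bot.read_camera("top")
d=np.array([.048,.412,.91]);d/=np.linalg.norm(d)
tip0=np.array([.532,.2315,.1567])+(.2-.165)*d
print("tip pred",tip0.round(3),proj(T,tip0).round(1))
d2=np.array([0,-.2,.98]);d2/=np.linalg.norm(d2);R=rot(d2,[1,0,0])
tip=np.array([.544,.371,.010]);tcp=tip+(.165-.019)*d2
bot.line_to(list(tcp+[0,0,.15]),list(R),max_speed=.15)
for n in("scene","top"):
    c=bot.read_camera(n);cv2.imwrite(f"pics/{n}2.png",c["pixels"]);print(n,proj(c,tip+[0,0,.15]).round(1))
bot.line_to(list(tcp+[0,0,.03]),max_speed=.12)
bot.line_to(list(tcp),max_speed=.05)
print(bot.current_contact_force(),bot.current_opening(),bot.current_clock())
c=bot.read_camera("scene");cv2.imwrite("pics/scene3.png",c["pixels"]);t=cv2.imread("pics/top2.png");s=cv2.imread("pics/scene2.png")
cv2.imwrite("pics/place.png",np.hstack([cv2.resize(x,None,fx=2,fy=2) for x in(s[80:230,290:410],t[140:290,90:210],c["pixels"][80:230,290:410])]))
E
```

```text
tip pred [0.534 0.246 0.189] [168.6 208.7]
scene [355.8 166.6]
top [129.3 205.4]
[-0.41175027  0.11043786 -0.67776261] 0.10788950506286371 11.2167
```

View pics/place.png

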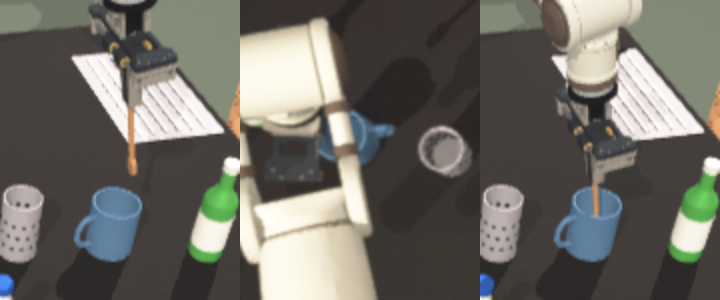

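The spoon is inside the mug at scene px (349,185) with no contact load. I release it, retreat and refine the tin centres from the first pictures.

```bash
python3 - <<'E'
from h import *
d2=np.array([0,-.2,.98]);d2/=np.linalg.norm(d2)
bot.set_gripper(.35)
p=np.array(bot.current_ee_pos());bot.line_to(list(p+.08*d2),max_speed=.15)
bot.line_to(list(p+.08*d2+[-.0,-.15,.12]),list(rot([0,0,1],[1,0,0])),max_speed=.3)
S=bot.read_camera("scene");T=bot.read_camera("top")
cv2.imwrite("pics/placed.png",np.hstack([cv2.resize(S["pixels"][130:230,280:400],None,fx=3,fy=3),cv2.resize(T["pixels"][160:260,90:210],None,fx=3,fy=3)]))
t=cv2.imread("pics/top0.png");s=cv2.imread("pics/scene0.png")
for c in blobs(t,(6,108,120),(28,255,255),(235,185,380,285),80)[0]:
    b=cv2.boundingRect(c);(u,v),r=cv2.minEnclosingCircle(c);p=onz(T,(u,v),.132)
    print(b,"r",round(r,1),(round(u,1),round(v,1)),p.round(4),"in scene",proj(S,p).round(1))
# base rim check in scene: cream lids
for c in blobs(s,(20,60,150),(30,255,255),(125,165,260,230),30)[0]:
    print("S bright",cv2.boundingRect(c),np.round(cv2.minEnclosingCircle(c)[0],1))
print(bot.current_clock(),bot.current_joints())
E
```

```text
(298, 260, 19, 19) r 9.5 (307.0, 269.0) [ 0.3673 -0.1721  0.132 ] in scene [189.3 160.1]
(261, 242, 19, 19) r 9.5 (269.9, 251.0) [ 0.4187 -0.0584  0.132 ] in scene [223.7 165.2]
(348, 221, 23, 23) r 11.5 (359.3, 231.9) [ 0.4841 -0.3321  0.132 ] in scene [143. 187.]
(297, 221, 22, 22) r 11.1 (307.0, 231.5) [ 0.4811 -0.1711  0.132 ] in scene [192.8 180.5]
(249, 193, 22, 22) r 11.2 (259.5, 204.0) [ 0.5625 -0.0229  0.132 ] in scene [241.5 190.9]
S bright (232, 185, 17, 12) [240. 190.]
S bright (133, 182, 18, 11) [141.5 186.5]
13.3583 [1.02595368e-01 9.99012440e-02 1.39977608e+00 7.40305580e-04
 1.64598192e+00 1.01601026e-01]
```

View pics/placed.png

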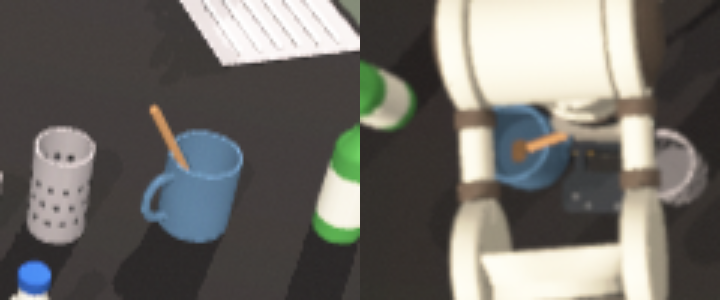

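The spoon stands in the mug, bowl down, leaning on the rim at crop px (185,165), and the mug and drainer haven't moved. The lid centres agree between both views to about 2 mm. The tins to lift are the three cream ones (top px (260,204), (307,232), (359,232)), not the red ones (270,251) and (307,269). I start with tin 1, closing along y.

```bash
cat >> h.py <<'E'
TINS=[(np.array([.5615,-.0235]),[0,1,0]),(np.array([.4805,-.171]),[0,1,0]),(np.array([.4835,-.332]),[1,0,0])]
ZG=.085
def pick(i,up=.05,travel=.235):
    xy,y=TINS[i];P=lambda z:[xy[0],xy[1],z]
    c=[(rot([0,0,1],s*np.array(y))) for s in(1,-1)]
    c=[r for r in c if bot.inverse_kinematics(P(travel),list(r)) is not None]
    j0=np.array(bot.current_joints())
    R=min(c,key=lambda r:np.abs(np.array(bot.inverse_kinematics(P(travel),list(r)))-j0).max())
    bot.goto(P(travel),list(R));bot.set_gripper(1.0)
    bot.line_to(P(ZG),max_speed=.15)
    bot.hold(.15);f0=bot.current_contact_force()
    bot.set_gripper(0,40);o=bot.current_opening();f1=bot.current_contact_force()
    bot.line_to(P(ZG+up),max_speed=.1);bot.hold(.4)
    w=np.mean([(bot.hold(.03),bot.current_contact_force())[1] for _ in range(4)],0)
    print("tin",i,"open mm",round(o*92,1),"->",round(bot.current_opening()*92,1),"f0",np.round(f0,2),"f1",np.round(f1,2),"lift",np.round(w,2),"mass",round((f0[2]-w[2])/9.81,3),"t",bot.current_clock(),flush=True)
    return (f0[2]-w[2])/9.81
def place(i,travel=.235):
    xy=TINS[i][0];P=lambda z:[xy[0],xy[1],z]
    bot.line_to(P(ZG+.006),max_speed=.12);bot.line_to(P(ZG+.0005),max_speed=.03)
    bot.set_gripper(1.0);bot.line_to(P(travel),max_speed=.2)
E
python3 - <<'E'
from h import *
pick(0)
c=bot.read_camera("scene");cv2.imwrite("pics/t1.png",cv2.resize(c["pixels"][80:240,110:350],None,fx=2,fy=2))
E
```

```text
tin 0 open mm 65.8 -> 66.0 f0 [-0.21  0.45  0.1 ] f1 [ 0.28 -1.85  0.88] lift [-0.16  0.24 -2.62] mass 0.278 t 18.4417
```

View pics/t1.png

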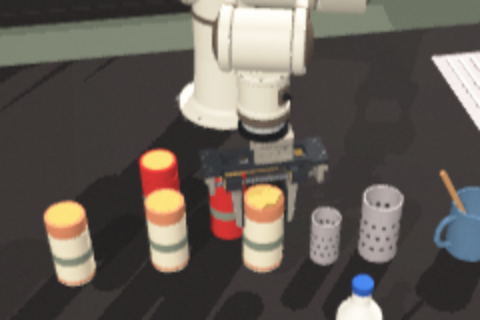

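Tin 1 is lifted and upright at crop px (263,230), mass about 0.28 kg. I put it back and weigh the others.

```bash
python3 - <<'E'
from h import *
place(0)
m1=pick(1);place(1)
m2=pick(2)
c=bot.read_camera("scene");cv2.imwrite("pics/t2.png",cv2.resize(c["pixels"][80:280,20:350],None,fx=2,fy=2))
E
```

```text
tin 1 open mm 66.1 -> 66.1 f0 [-0.02 -0.18 -0.87] f1 [-0.01 -2.19  1.24] lift [ 0.06  0.19 -2.6 ] mass 0.176 t 24.7167
tin 2 open mm 65.5 -> 65.3 f0 [-0.13 -0.04  0.36] f1 [-1.84 -0.38  1.24] lift [ 0.35 -0.2  -5.43] mass 0.59 t 31.45
```

View pics/t2.png

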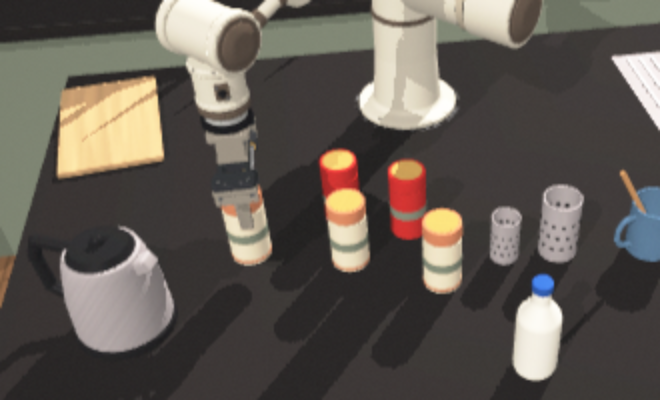

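Lifted loads are 2.6, 2.6 and 5.4 N, so the third tin, now in the gripper, is clearly the heaviest. The lighter two stand upright at crop px (348,230) and (442,250). I raise it well above their lids, check the scene against the first picture, and hand in if it is clean.

```bash
python3 - <<'E'
from h import *
xy=TINS[2][0];bot.line_to([xy[0],xy[1],ZG+.19],max_speed=.12);bot.hold(.5)
T=bot.read_camera("top");S=bot.read_camera("scene")
for n,im in(("before",cv2.imread("pics/top0.png")),("now",T["pixels"])):
    print(n,[(np.round(onz(T,cv2.minEnclosingCircle(c)[0],.132)[:2],4)).tolist() for c in blobs(im,(6,108,120),(28,255,255),(235,185,330,285),80)[0]])
print(bot.current_opening()*92,bot.current_contact_force(),bot.current_ee_pos(),bot.current_clock())
cv2.imwrite("pics/end.png",S["pixels"])
E
```

```text
before [[0.3673, -0.1721], [0.4187, -0.0584], [0.4811, -0.1711], [0.5625, -0.0229]]
now [[0.3675, -0.1723], [0.4183, -0.058], [0.4804, -0.1695], [0.5618, -0.0217]]
65.66610098593154 [-0.9135318   0.12115274 -6.74496266] [ 0.48351388 -0.3320003   0.27501073] 33.4167
```

View pics/end.png

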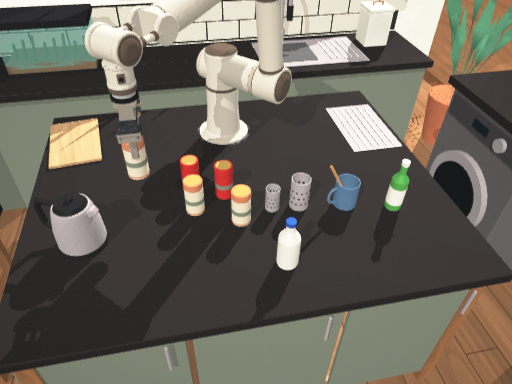

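The heaviest tin is held upright at (136,157), with its bottom about 0.19 m up. The lighter tins are back within 2 mm, the spoon is in the mug at (337,178), and the bystanders are unmoved.

```bash
python3 -c "
from workcell import bot
print(bot.job_done())"
```

```text
the job is handed in; nothing more can be done
None
```

The job is handed in at about 33 s: the spoon stands bowl down in the blue mug, the two lighter tins are back upright within 2 mm of where they stood, and the gripper is holding up the heaviest (about 0.59 kg), the one nearest the kettle.

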